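Complete the trackball repair kit and hold it out level

ROBOT

A 6-joint arm with a two-finger parallel gripper is mounted at the origin on the work surface. World frame = base frame: x ahead of the robot, y to its left, z up, the work surface at z = 0. Lengths are in m, angles in rad, forces in N, time in s.
With the tool pointing down it reaches from about 0.4 to 0.825 m from the base axis. Payload 7 kg.
Tool frame: the origin (TCP) lies between the finger pads; the fingertips stand 14 mm ahead of it and the grasp point (between the pads) lies 5 mm behind it; z points along the fingers, y is the line along which they close (so a half turn about z gives the same grasp; the last joint's range is limited). The gripper opens to 88 mm and grips with 3 to 60 N. Pads are 19 mm wide; open, the fingers measure 130 mm over their backs; the gripper's body (78 mm by 193 mm) begins 47 mm behind the grasp point.
Start: joints at [1.579, 0.359, 0.012, 0, -1.224, -0.288], TCP at [0.186, 0.649, 0.209] pointing down, gripper open.
Joint ranges: [-3.07, 3.07], [-1.43, 2.12], [-1.02, 1.25], [-3.03, 1.67], [-3.05, -0], [-3.03, 3.03]. Speed limits (rad/s): [2.39, 2.39, 3.01, 3.14, 3.14, 3.14].

INTERFACE

Orientations are given as a 3x3 rotation matrix whose columns are the frame's x, y, z axes.
In Python, from station import bot, capture gives the robot as it stands.
- The arm moves only by the tool carry_out, never from a script. Its argument "deltas" is a list of rows, each an object with "xyz": the shift along the tool's x, y, z normalised to -1 to 1, where 1 is 100 cm, a list of three; "roll": the turn about the tool's z normalised to -1 to 1, where 1 is 2 rad; "jaw": the closure, from -1 (fully open) to 1 (shut). A call has 1 to 5 rows; each row shifts and turns the commanded pose from where the row before left it, along the tool's axes as they then stand; what a row does not reach is not made up. A row lasts 1/12 s, in which the tool goes at most 41.7 mm and 7.16 degrees, less where a joint would pass 70% of its speed; a pose out of reach is approached as far as the arm can. A call with a number of a shift or a turn outside -1 to 1 is refused whole. A call with a gripper value outside its range is refused whole. The fingers move at their own pace and stop on an object; the grip force is fixed at half the most. Time passes only in rows, so rows that do not move let the fingers close. It gives the time, the measured TCP pose, the force, the opening and the grip force at its end, in the units of the state.
- bot.state(): the state, without advancing time (a new reading comes with each control period).
- capture(name): name is "scene" or "top" or "wrist"; returns a dict with "frame" (384x512x3 uint8, blue, green, red), "z_map" (384x512 float32, m along the optical axis (not along the pixel's ray), 0 where there is no reading), "fx", "fy", "cx", "cy" (pixels), "R" (3x3) and "t" (3): a world point X has camera coordinates R X + t; the wrist camera has in their place "mount" (4x4, takes a point from camera to tool coordinates, whose origin is the TCP and whose axes are the flange's). Camera axes: x right, y down, z forward; pixel columns grow to the right and rows downward; lengths in m; the calibration is good to about 2 mm. A picture is of the moment at which its call begins: read the wrist's pose just before it.
- bot.sign_off(): hands the job in; it is judged then, once.
The state is a dict: "time": time; "qpos": joint angles; "joint_vel": joint speeds; "joint_torque": joint torques, N m; "position": TCP position; "tcp_rot": TCP orientation; "force": force on the tool from outside, world axes, zero at the start; "moment": the same for the moment, N m; "opening": finger opening in m; "gripper_force": force on a finger pad.
Only numpy, scipy, OpenCV 4.12 (cv2) and the standard library are available. Lean on these libraries where they do the work, as an engineer would, in place of code of your own. Each camera call takes 0.05 s, during which the arm holds its last target. There are 200 camera calls.

TASK

Set the round-flanged cap into the round recess of the grey kit tray so that it sits fully home, and let go of it; leave the square-flanged cap and the other things on the bench alone. Then pick up the tray (it has a handle) and carry it, level all the way, to the open trackball base, so that the loose white ball stays in its shallow pocket; do not touch the ball. Finish while still holding the tray in the gripper, level and still, centred over that base with the tray's underside about 12 cm above the bench.

Things in the scene. Friction and masses are not known exactly. Their poses are not given: they have to be found in the camera images.
- tray: Loose grey kit tray: plate 220 x 84 x 14 mm (its x, y, z), 0.25 to 0.42 kg, flat on the bench, any yaw. Origin: centre of its underside, z up. In its top: a wide round recess at x = +70 mm, the ball's smaller pocket at x = -70 mm. Across its middle a handle 80 mm high: a bar on two 10 mm posts at y = +-27 mm.
- handle (a point): Centre of the tray's handle bar, 70 mm above the tray's underside; axes as the tray's. The bar is 12 mm thick along x, 66 mm long along y, 20 mm high (60 to 80 mm above the underside). Grip it from above, fingers closing along the tray's x, across the 12 mm.
- recess (a point): Centre of the floor of the round recess of the tray: 54 mm across, 5 mm deep (floor 9 mm above the tray's underside), mouth slightly chamfered. Axes as the tray's.
- pocket (a point): Centre of the floor of the ball's pocket of the tray: 44 mm across, 5 mm deep (floor 9 mm above the tray's underside).
- ball_center (a point): Centre of the loose white ball, 34 mm diameter, 35 g. It lies in the pocket and can roll about 10 mm to each side there; its top is 43 mm above the tray's underside.
- round_cap: Loose plain steel-coloured cap, 35 to 70 g: a round flange 50 mm diameter and 6 mm thick at the bottom, and on it a round boss 28 mm diameter; 30 mm tall in all. Origin at the centre of its underside, z up. Stands upright on the bench between tray and trackball base. Seated, its underside is on the recess floor.
- square_cap: Loose cap of the same material, height and boss, but with a square flange 48 x 48 mm, 6 mm thick. Origin at the centre of its underside. It is not used; it stands on the bench near the round one, and the two may be swapped.
- trackball_base: Open trackball housing, fixed to the bench: black, 140 x 92 x 20 mm (x, y, z of its own frame), with an empty grey cup 54 mm across on it reaching 36 mm above the bench, and two low grey buttons. Origin at the centre of its underside, on the bench. Tray and base lie to either side, left or right.
- solder_reel: White solder reel, 52 mm diameter, 32 mm tall, a bystander beyond the work. Origin at the centre of its underside.
- flux_tin: Flat round steel tin, 54 mm diameter, 18 mm tall, a bystander beyond the work. Origin at the centre of its underside.
Not all that is in view belongs to the job. Several things have the shape of the tray; the one meant has the colours described above.

How it is judged:
On the way, in this order (a step that is already met when the one before it is completed fails the run):
1. the round cap sits home in the recess, let go, with the tray on the bench (horizontal distance between round_cap and recess below 0.005 m and z of round_cap in the frame of tray between 0.006 and 0.0115 m and angle between the z axis of round_cap and the z axis of tray, either way round below 0.08 rad and contact force between the fingers and round_cap below 0.2 N and height (world z) of tray below 0.006 m), for 0.2 s.
2. the tray is lifted by the fingers, cap and ball in place (horizontal distance between round_cap and recess below 0.005 m and z of round_cap in the frame of tray between 0.006 and 0.0115 m and angle between the z axis of round_cap and the z axis of tray, either way round below 0.08 rad and horizontal distance between ball_center and pocket below 0.02 m and z of ball_center in the frame of tray below 0.035 m and height (world z) of tray above 0.05 m and contact force between the fingers and tray above 1 N), for 0.2 s.
At the end, for the whole second after the job is handed in: Fingers hold the tray still and within 0.1 rad of level, underside 90 to 150 mm above the bench, centre within 35 mm of the base's in plan, clear of the base; round cap on the recess floor within 5 mm of its centre; ball in its pocket; other things moved under 20 mm (horizontal distance between round_cap and recess below 0.005 m and z of round_cap in the frame of tray between 0.006 and 0.0115 m and angle between the z axis of round_cap and the z axis of tray, either way round below 0.08 rad and horizontal distance between ball_center and pocket below 0.02 m and z of ball_center in the frame of tray below 0.035 m and height (world z) of tray between 0.09 and 0.15 m and horizontal distance between tray and trackball_base below 0.035 m and angle between tray's own z axis and vertical below 0.1 rad and linear speed of tray below 0.02 m/s and angular speed of tray below 0.15 rad/s and contact force between the fingers and tray above 1 N and contact force between tray and trackball_base below 0.2 N and distance of each of square_cap, solder_reel, flux_tin from where it was at the start of the episode below 0.02 m); the arm keeps its last pose, push and grip.
It fails at once if the ball leaves its pocket (distance between ball_center and pocket above 0.028 m).
It fails at once if the ball is touched by the robot (contact force between any of the fingers, the arm and ball above 0.3 N).
It fails at once if the tray is tipped more than 0.35 rad (angle between tray's own z axis and vertical above 0.35 rad).
It fails at once if another thing on the bench is moved more than 20 mm (distance of any of square_cap, solder_reel, flux_tin from where it was at the start of the episode above 0.02 m).
It also fails if it takes over 67 s, if anything falls off the work surface, if the arm or the gripper's body presses on something with over 40 N, if the wrist force passes 120 N, or if a joint passes its speed limit or range.

## Working session

There is one attempt and no reset: what is moved stays moved. The work goes in short steps, Python scripts to look and compute and a tool call to move; the robot and the scene stay as the last step left them, time stands still between calls to the robot, and variables do not carry over. Pictures are saved under pics/ and viewed, at most 10 in all, crops included, and the job is handed in when it is done.

Besides the shell and the picture viewer there is one more tool, called after ">>>" as name(argument=value, ...) on one line, values as JSON. carry_out: Moves the arm, as the interface text tells. Scaled input: -1 to 1 covers 100 cm each way for a shift and 2 rad each way for a turn. Its arguments: {"type":"object","properties":{"deltas":{"type":"array","items":{"type":"object","properties":{"xyz":{"type":"array","items":{"type":"number","minimum":-1,"maximum":1}},"roll":{"type":"number","minimum":-1,"maximum":1},"jaw":{"type":"number"}}}}},"required":["deltas"]}

```bash
ls; mkdir -p pics
python3 - <<'E'
from station import bot,capture
import cv2,numpy as np
for n in("scene","top"):
    c=capture(n);cv2.imwrite(f"pics/{n}0.png",c["frame"]);np.savez(f"{n}0.npz",**{k:c[k] for k in c})
    print(n,c["fx"],c["cx"],c["cy"],np.round(c["R"],3).tolist(),np.round(c["t"],3))
s=bot.state();print(s["time"],s["position"],np.round(s["tcp_rot"],3).tolist(),s["opening"])
E
```

```text
pics
scene 347.56565355817816 254.3752701879288 192.13467785758434 [[-0.721, 0.692, 0.004], [0.556, 0.583, -0.593], [-0.413, -0.425, -0.806]] [ 0.319 -0.218  1.066]
top 399.3648302195512 256.9627406635466 190.36628172768417 [[0.027, -1.0, 0.001], [-0.992, -0.027, -0.123], [0.123, 0.003, -0.992]] [-0.004  0.471  0.986]
0.1 [0.18630376 0.64831293 0.20814002] [[0.961, -0.276, -0.0], [-0.276, -0.961, -0.001], [0.0, 0.001, -1.0]] 0.08779001771839455
```

View pics/top0.png

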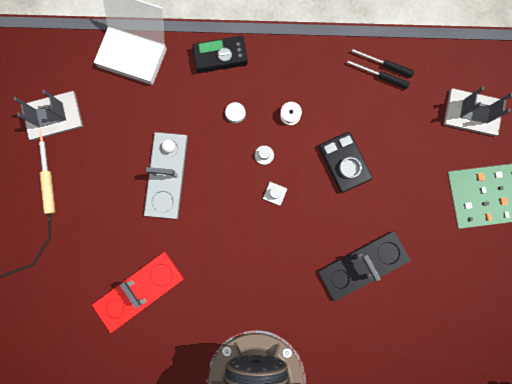

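View pics/scene0.png

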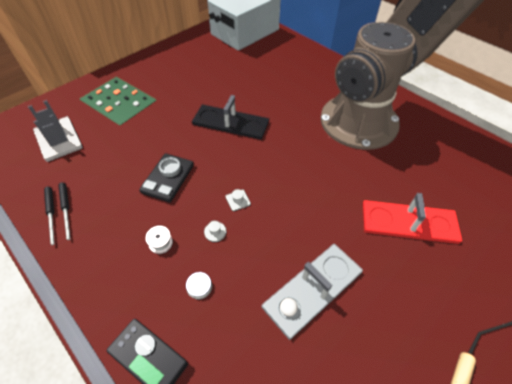

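The top view shows the grey tray at (166,176), with its recess at (162,202) and the ball at (168,147). The round cap is at (264,155), the square cap at (275,193) and the base at (345,162).

```bash
cat > h.py <<'E'
import numpy as np,cv2
def ray(c,uv,z,s=None):
    """pixels -> world points on plane z"""
    if "mount" in c:
        M=np.array(c["mount"]);T=np.eye(4);T[:3,:3]=s["tcp_rot"];T[:3,3]=s["position"];W=T@M
        Rw,o=W[:3,:3],W[:3,3]
    else: Rw=np.array(c["R"]).T;o=-Rw@np.array(c["t"])
    uv=np.atleast_2d(uv).astype(float)
    d=np.c_[(uv[:,0]-c["cx"])/c["fx"],(uv[:,1]-c["cy"])/c["fy"],np.ones(len(uv))]@Rw.T
    return o+d*((z-o[2])/d[:,2])[:,None]
def blob(mask,near):
    cs,_=cv2.findContours(mask.astype(np.uint8),cv2.RETR_EXTERNAL,cv2.CHAIN_APPROX_NONE)
    cs=[k for k in cs if cv2.contourArea(k)>30]
    return min(cs,key=lambda k:abs(cv2.pointPolygonTest(k,near,True)) if cv2.pointPolygonTest(k,near,False)<0 else 0)[:,0,:]
def rect(P):
    (c,sz,a)=cv2.minAreaRect((P[:,:2]*1000).astype(np.float32));return np.round(c,1),np.round(sz,1),round(a,1)
E
python3 - <<'E'
from h import *
for n,tr,rc,sc,ba in(("top",(176,190),(264,155),(275,193),(333,165)),("scene",(300,300),(215,231),(238,200),(160,180))):
    c=dict(np.load(f"{n}0.npz"));f=c["frame"].astype(int);b,g,r=f[...,0],f[...,1],f[...,2]
    light=(g>70)
    for k,p,z in(("tray",tr,.014),("round",rc,.006),("square",sc,.006)):
        print(n,k,*rect(ray(c,blob(light,p),z)))
    dark=(r<50)&(g<60)  
    hsv=cv2.cvtColor(c["frame"],cv2.COLOR_BGR2HSV)
    m=~((hsv[...,1]>120)&(r>g+20))
    print(n,"base",*rect(ray(c,blob(m,ba),.02)))
    Z=c["z_map"];print(Z[ba[1],ba[0]],f[ba[1],ba[0]],f[300,220])
E
```

```text
top tray [509.  250.6] [ 98.6 224. ] 86.1
top round [569.9  -7.2] [50.9 52.6] 1.6
top square [468.1 -37.8] [52.7 52.1] 69.5
top base [ 553.9 -216.9] [138.4  93.4] 26.0
1.0331311 [80 77 75] [ 42  47 125]
scene tray [507.8 246.6] [ 95.4 229.2] 86.2
scene round [569.2  -5.7] [58.8 55.8] 8.4
scene square [467.  -37.9] [65.6 56.8] 70.8
scene base [ 558.1 -209.9] [144.7  97.6] 25.4
0.9011366 [84 82 83] [ 48  53 131]
```

>>> carry_out(deltas=[{"xyz":[0,0,0],"roll":-0.053,"jaw":-1},{"xyz":[0,0,0],"roll":-0.053,"jaw":-1},{"xyz":[0.0204,0.0299,0.003],"roll":0,"jaw":-1},{"xyz":[0.0204,0.0299,0.003],"roll":0,"jaw":-1},{"xyz":[0.0204,0.0299,0.003],"roll":0,"jaw":-1}])

```text
time: 0.52
position: [0.2415, 0.5538, 0.1989]
tcp_rot: [[0.998, -0.067, -0.0], [-0.067, -0.998, -0.001], [-0.0, 0.001, -1.0]]
force: [1.4, -0.3, 0.2]
opening: 0.0876
gripper_force: 0.0
```

>>> carry_out(deltas=[{"xyz":[0.0204,0.0299,0.003],"roll":0,"jaw":-1},{"xyz":[0.0204,0.0299,0.003],"roll":0,"jaw":-1},{"xyz":[0.0204,0.0299,0.003],"roll":0,"jaw":-1},{"xyz":[0.0204,0.0299,0.003],"roll":0,"jaw":-1},{"xyz":[0.0204,0.0299,0.003],"roll":0,"jaw":-1}])

```text
time: 0.93
position: [0.3335, 0.3972, 0.1847]
tcp_rot: [[0.998, -0.068, -0.0], [-0.068, -0.998, -0.0], [-0.0, 0.0, -1.0]]
force: [0.8, -0.2, -0.2]
opening: 0.0877
gripper_force: 0.0
```

>>> carry_out(deltas=[{"xyz":[0.0204,0.0299,0.003],"roll":0,"jaw":-1},{"xyz":[0.0204,0.0299,0.003],"roll":0,"jaw":-1},{"xyz":[0.0204,0.0299,0.003],"roll":0,"jaw":-1},{"xyz":[0.0204,0.0299,0.003],"roll":0,"jaw":-1},{"xyz":[0.0204,0.0299,0.003],"roll":0,"jaw":-1}])

```text
time: 1.35
position: [0.425, 0.2412, 0.1698]
tcp_rot: [[0.998, -0.067, -0.0], [-0.067, -0.998, 0.0], [-0.0, -0.0, -1.0]]
force: [0.7, 1.3, 0.6]
opening: 0.0873
gripper_force: 0.0
```

Run:
```python
from station import bot,capture
import cv2,numpy as np
s=bot.state();c=capture("wrist");cv2.imwrite("pics/w1.png",c["frame"])
np.savez("w1.npz",**c,position=s["position"],tcp_rot=s["tcp_rot"])
print(s["position"],np.abs(s["joint_vel"]).max(),np.round(c["mount"],3).tolist())
```

```text
[0.42499834 0.24118935 0.16979585] 0.8816568577686645 [[0.001, -0.966, -0.258, 0.069], [1.0, 0.001, -0.0, -0.001], [0.001, -0.258, 0.966, -0.175], [0.0, 0.0, 0.0, 1.0]]
```

View pics/w1.png

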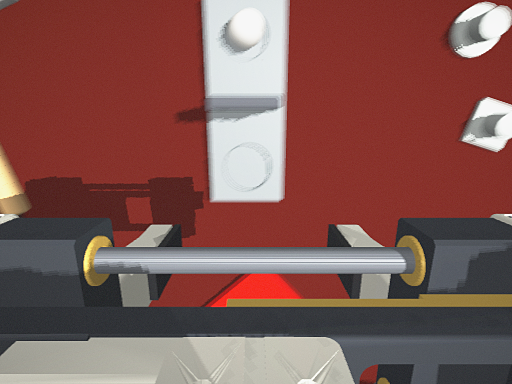

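The wrist view shows the recess at (248,166), the handle bar at (244,103), the ball at (245,30), and both caps at the right edge.

Run:
```python
from h import *
c=dict(np.load("w1.npz"));s=c
f=c["frame"];g=f[...,1].astype(int)
m=(g>120).astype(np.uint8)
L=[];R=[]
for v in list(range(52,88))+list(range(135,196)):
    u=np.where(m[v,190:300])[0]+190;L.append((u[0],v));R.append((u[-1]+1,v))
for P in(L,R):
    w=ray(c,P,.014,s);k=np.polyfit(w[:,0],w[:,1],1,);print("side y(x)=",k,"yaw",np.degrees(np.arctan(k[0])),"y at .439/.508",np.polyval(k,[.439,.508]))
E_=[(u,np.where(m[:212,u])[0][-1]+1) for u in range(216,280,4)]
w=ray(c,E_,.014,s);print("near end x",w[:,0].round(4),w[[0,-1],1])
# recess rim
roi=cv2.resize(cv2.createCLAHE(4,(4,4)).apply(f[...,1])[130:205,205:290],None,fx=8,fy=8,interpolation=cv2.INTER_CUBIC)
cv2.imwrite("pics/roi.png",roi)
# handle bar top
P=np.array([(u,v) for v in range(90,115) for u in range(205,290)]);
w=None
Z=c["z_map"];print(Z[103,244],Z[166,248],Z[30,245])
```

```text
side y(x)= [-0.06309024  0.32206003] yaw -3.610019866510719 y at .439/.508 [0.29436342 0.29001019]
side y(x)= [-0.06407638  0.23222897] yaw -3.6662939287755276 y at .439/.508 [0.20409944 0.19967817]
near end x [0.4005 0.4002 0.3999 0.3995 0.3992 0.3989 0.3986 0.3982 0.3979 0.3976
 0.3973 0.3969 0.3966 0.3963 0.396  0.3956] [0.29019564 0.21716303]
0.25153306 0.3391417 0.27141714
```

View pics/roi.png

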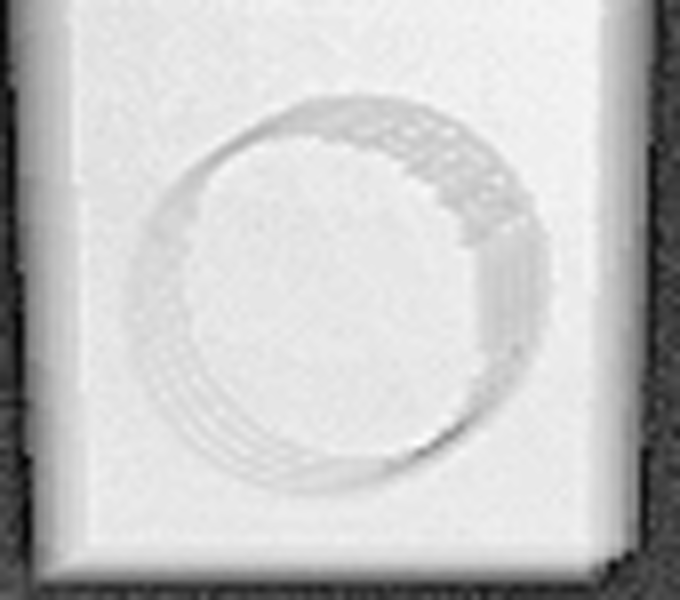

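>>> carry_out(deltas=[{"xyz":[0.0204,0.0299,0.001],"roll":0,"jaw":-1},{"xyz":[0.0204,0.0299,0],"roll":0,"jaw":-1},{"xyz":[0.0204,0.0299,0],"roll":0,"jaw":-1},{"xyz":[0.0204,0.0299,0],"roll":0,"jaw":-1},{"xyz":[0.0204,0.0299,0],"roll":0,"jaw":-1}])

```text
time: 1.82
position: [0.5167, 0.0852, 0.1689]
tcp_rot: [[0.998, -0.068, -0.0], [-0.068, -0.998, 0.0], [-0.0, -0.0, -1.0]]
force: [0.5, 1.0, 0.4]
opening: 0.0874
gripper_force: 0.0
```

>>> carry_out(deltas=[{"xyz":[0.0204,0.0299,0],"roll":0,"jaw":-1},{"xyz":[0.0204,0.0299,0],"roll":0,"jaw":-1},{"xyz":[0.012,0.018,0],"roll":0,"jaw":-1},{"xyz":[0,0,0],"roll":0,"jaw":-1},{"xyz":[0,0,0],"roll":0,"jaw":-1}])

```text
time: 2.23
position: [0.5637, 0.0044, 0.1682]
tcp_rot: [[0.998, -0.071, -0.001], [-0.071, -0.998, -0.0], [-0.001, 0.0, -1.0]]
force: [-0.0, 1.3, 0.1]
opening: 0.0875
gripper_force: 0.0
```

Run:
```python
from station import bot,capture
from h import *
c=dict(np.load("w1.npz"));print("recess rim:",ray(c,[(247.2,166.8),(220.6,166.8),(273.8,166.8),(247.2,141.5),(247.2,192.1)],.014,c).round(4).tolist())
s=bot.state();c=capture("wrist");cv2.imwrite("pics/w2.png",c["frame"])
np.savez("w2.npz",**c,position=s["position"],tcp_rot=s["tcp_rot"])
print(s["position"],np.abs(s["joint_vel"]).max(),s["qpos"])
```

```text
recess rim: [[0.4411, 0.2491, 0.014], [0.4432, 0.2804, 0.014], [0.439, 0.2177, 0.014], [0.4705, 0.2469, 0.014], [0.4104, 0.2513, 0.014]]
[0.56369286 0.00441363 0.16821375] 0.03538724544539157 [ 3.54885948e-01  2.08425873e-01 -2.94606513e-01 -1.86437869e-04
 -1.06912043e+00  1.14539744e+00]
```

View pics/w2.png

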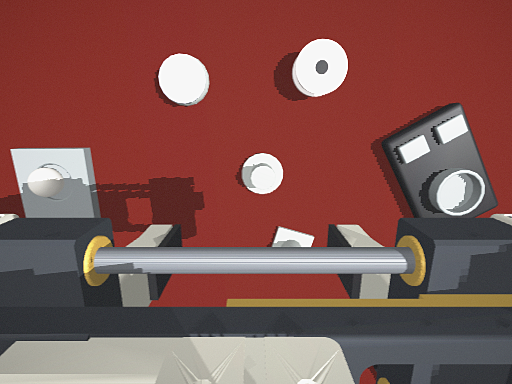

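The wrist view shows the round cap at (262,173), with the tin, the reel, the base, and the tray's far end in the surroundings.

Run:
```python
from h import *
for n,pts in(("w1",[(247,167),(215,180)]),("w2",[(262,175),(279,180),(350,130),(410,180)])):
    c=dict(np.load(n+".npz"));print(n,c["fx"],c["fy"],c["cx"],c["cy"])
    T=np.eye(4);T[:3,:3]=c["tcp_rot"];T[:3,3]=c["position"]
    for u,v in pts:
        z=float(c["z_map"][v,u]);p=T@c["mount"]@[(u-c["cx"])/c["fx"]*z,(v-c["cy"])/c["fy"]*z,z,1];print(u,v,p[:3].round(4))
f=c["frame"];m=f[...,1]>110
b=blob(m[:,:],(262,175));(u,v),d,a=cv2.fitEllipse(b);print("flange px",u,v,d)
print(ray(c,[(u,v),(u-d[0]/2,v),(u+d[0]/2,v)],.006,c).round(4).tolist())
Z=c["z_map"];zb=np.median(Z[172:178,258:266]);mm=np.zeros_like(m);mm[140:210,220:300]=Z[140:210,220:300]<zb+.008
b=blob((mm&m),(262,175));(u,v),d,a=cv2.fitEllipse(b);print("boss px",u,v,d);print(ray(c,[(u,v)],.030,c).round(4),c["position"],c["tcp_rot"].round(4).tolist())
```

```text
w1 282.7798535733672 282.7798535733672 254.14971904426474 195.54164678899633
247 167 [0.4401 0.2495 0.0092]
215 180 [0.4277 0.2887 0.0135]
w2 282.7798535733672 282.7798535733672 254.14971904426474 195.54164678899633
262 175 [ 0.5717 -0.0044  0.0283]
279 180 [ 0.5595 -0.0251  0.0049]
350 130 [ 0.6129 -0.1125 -0.001 ]
410 180 [ 0.5522 -0.1762  0.0206]
flange px 262.0174560546875 173.06504821777344 (40.30487060546875, 40.615230560302734)
[[0.5698, -0.0049, 0.006], [0.5715, 0.0194, 0.006], [0.5681, -0.0292, 0.006]]
boss px 262.76251220703125 176.39022827148438 (23.15596580505371, 24.360734939575195)
[[ 0.5704 -0.0051  0.03  ]] [0.56369286 0.00441363 0.16821375] [[0.9975, -0.0705, -0.0013], [-0.0705, -0.9975, -0.0003], [-0.0013, 0.0004, -1.0]]
```

>>> carry_out(deltas=[{"xyz":[0.007,0.009,0.025],"roll":0,"jaw":-1},{"xyz":[0,0,0.03],"roll":0,"jaw":-1},{"xyz":[0,0,0.03],"roll":0,"jaw":-1},{"xyz":[0,0,0.02],"roll":0,"jaw":-1},{"xyz":[0,0,0],"roll":0,"jaw":-1}])

```text
time: 2.7
position: [0.5665, -0.0034, 0.0598]
tcp_rot: [[0.998, -0.067, -0.007], [-0.067, -0.998, -0.001], [-0.007, 0.002, -1.0]]
force: [-0.7, -0.2, -0.4]
opening: 0.0879
gripper_force: 0.0
```

>>> carry_out(deltas=[{"xyz":[0.002,0.001,0.015],"roll":0,"jaw":-1},{"xyz":[0,0,0.015],"roll":0,"jaw":-1},{"xyz":[0,0,0.005],"roll":0,"jaw":-1},{"xyz":[0,0,0],"roll":0,"jaw":-1},{"xyz":[0,0,0],"roll":0,"jaw":-1}])

```text
time: 3.12
position: [0.5725, -0.0043, 0.0301]
tcp_rot: [[0.998, -0.067, 0.001], [-0.067, -0.998, 0.0], [0.001, -0.0, -1.0]]
force: [-0.1, 0.6, 0.4]
opening: 0.0878
gripper_force: 0.0
```

>>> carry_out(deltas=[{"xyz":[-0.002,0.0005,0.005],"roll":0,"jaw":-1},{"xyz":[0,0,0],"roll":0,"jaw":-1},{"xyz":[0,0,0],"roll":0,"jaw":-0.4},{"xyz":[0,0,0],"roll":0,"jaw":0.2},{"xyz":[0,0,0],"roll":0,"jaw":1}])

```text
time: 3.53
position: [0.5702, -0.0053, 0.0243]
tcp_rot: [[0.998, -0.068, 0.001], [-0.068, -0.998, 0.0], [0.001, -0.0, -1.0]]
force: [0.2, 0.0, -0.1]
opening: 0.0724
gripper_force: 0.0
```

>>> carry_out(deltas=[{"xyz":[0,0,0],"roll":0,"jaw":1},{"xyz":[0,0,0],"roll":0,"jaw":1},{"xyz":[0,0,0],"roll":0,"jaw":1},{"xyz":[0,0,0],"roll":0,"jaw":1},{"xyz":[0,0,0],"roll":0,"jaw":1}])

```text
time: 3.95
position: [0.57, -0.0053, 0.0239]
tcp_rot: [[0.998, -0.068, -0.0], [-0.068, -0.998, -0.0], [-0.0, 0.0, -1.0]]
force: [0.2, -0.6, -0.7]
opening: 0.0398
gripper_force: 0.0
```

Still closing. Wait a little longer, then lift.

>>> carry_out(deltas=[{"xyz":[0,0,0],"roll":0,"jaw":1},{"xyz":[0,0,0],"roll":0,"jaw":1},{"xyz":[0,0,0],"roll":0,"jaw":1},{"xyz":[0,0,0],"roll":0,"jaw":1},{"xyz":[0,0,-0.02],"roll":0,"jaw":1}])

```text
time: 4.37
position: [0.5674, -0.0058, 0.0408]
tcp_rot: [[0.998, -0.068, -0.006], [-0.069, -0.998, -0.001], [-0.006, 0.002, -1.0]]
force: [0.4, 0.2, 0.2]
opening: 0.0065
gripper_force: 0.0
```

>>> carry_out(deltas=[{"xyz":[0,0,-0.03],"roll":0,"jaw":1},{"xyz":[0,0,-0.04],"roll":0,"jaw":1},{"xyz":[0,0,-0.03],"roll":0,"jaw":1},{"xyz":[0,0,-0.02],"roll":0,"jaw":1},{"xyz":[-0.012,-0.023,-0.01],"roll":0,"jaw":1}])

```text
time: 4.78
position: [0.5619, 0.017, 0.1775]
tcp_rot: [[0.998, -0.07, 0.005], [-0.07, -0.998, 0.0], [0.005, -0.001, -1.0]]
force: [1.7, 0.7, 0.2]
opening: 0.0004
gripper_force: 0.0
```

The gripper closed on nothing, so I'll look again.

>>> carry_out(deltas=[{"xyz":[0,0,0],"roll":0,"jaw":-1},{"xyz":[0,0,0],"roll":0,"jaw":-1},{"xyz":[0,0,0],"roll":0,"jaw":-1}])

```text
time: 5.03
position: [0.5592, 0.0185, 0.1736]
tcp_rot: [[0.998, -0.067, -0.001], [-0.067, -0.998, -0.0], [-0.001, 0.0, -1.0]]
force: [-0.8, -0.2, 0.0]
opening: 0.0146
gripper_force: 0.0
```

Run:
```python
from station import bot,capture
from h import *
s=bot.state();c=capture("wrist")
np.savez("w3.npz",**c,position=s["position"],tcp_rot=s["tcp_rot"])
t=capture("scene");print(s["position"])
cv2.imwrite("pics/w3.png",np.hstack([cv2.resize(c["frame"],(400,300)),cv2.resize(t["frame"][150:300,130:330],(400,300))]))
```

```text
[0.55924406 0.01850774 0.17359014]
```

View pics/w3.png

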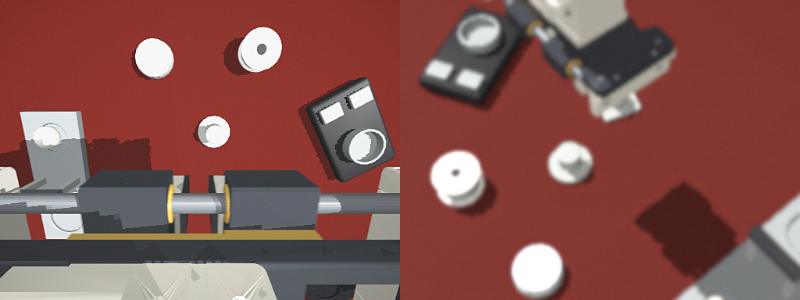

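The scene crop shows the round cap upright at about its old place, near scene px (215,231). I'll measure whether it moved.

Run:
```python
from station import bot,capture
from h import *
c=dict(np.load("w3.npz"))
b=blob(c["frame"][...,1]>110,(272,168));(u,v),d,a=cv2.fitEllipse(b);print("flange px",u,v,d,ray(c,[(u,v)],.006,c).round(4))
for n in("scene","top"):
    c=capture(n);o=dict(np.load(n+"0.npz"));p={"scene":(215,231),"top":(264,155)}[n]
    for x in(o,c): print(n,*rect(ray(x,blob(x["frame"][...,1]>70,p),.006)))
# recess/tray moved? gripper position check by depth in the top view
s=bot.state();print(s["position"],s["opening"],s["qpos"])
```

```text
flange px 273.2939758300781 168.125 (39.90325164794922, 40.680721282958984) [[ 0.5697 -0.005   0.006 ]]
scene [569.2  -5.7] [58.8 55.8] 8.4
scene [569.2  -5.7] [58.8 55.8] 8.4
top [569.9  -7.2] [50.9 52.6] 1.6
top [501.1  13.1] [1006.9 1413. ] 1.6
[0.5593391  0.01801948 0.17309576] 0.030956602459160303 [ 3.81998671e-01  1.97839819e-01 -2.96419602e-01 -3.60639005e-05
 -1.07810084e+00  1.12052337e+00]
```

Run:
```python
from h import *
for n in("w3","w2"):
    c=dict(np.load(n+".npz"));Z=c["z_map"]
    for v in (214,218,222,226,230,236,242,280):
        row=[]
        for u in (range(150,350,8)):
            z=float(Z[v,u]);p=c["mount"]@[(u-c["cx"])/c["fx"]*z,(v-c["cy"])/c["fy"]*z,z,1]
            if 0<z<.26: row.append((u,*(p[:3]*1000).round().astype(int).tolist()))
        print(n,v,row)
```

```text
w3 214 []
w3 218 [(150, 38, -34, -89), (158, 38, -32, -89), (166, 38, -29, -88), (174, 38, -26, -89), (182, 38, -24, -88), (190, 38, -21, -88), (198, 38, -19, -89), (206, 38, -16, -89), (214, 38, -14, -89), (294, 38, 12, -88), (302, 38, 15, -89), (310, 38, 17, -89), (318, 38, 20, -88), (326, 38, 23, -88), (334, 38, 25, -88), (342, 38, 28, -89)]
w3 222 [(150, 38, -33, -93), (158, 38, -31, -92), (166, 38, -28, -93), (174, 38, -25, -93), (182, 38, -23, -93), (190, 38, -21, -92), (198, 38, -18, -93), (206, 38, -15, -93), (214, 38, -13, -92), (294, 38, 12, -93), (302, 38, 14, -93), (310, 38, 17, -92), (318, 38, 19, -93), (326, 39, 21, -94), (334, 38, 24, -92), (342, 39, 26, -94)]
w3 226 [(150, 38, -32, -96), (158, 38, -29, -96), (166, 38, -27, -96), (174, 38, -25, -96), (182, 38, -22, -96), (190, 38, -20, -96), (198, 38, -17, -96), (206, 38, -15, -96), (214, 38, -13, -96), (222, 11, -19, -24), (230, 11, -14, -26), (238, 9, -10, -21), (270, 9, 9, -21), (278, 11, 13, -25), (286, 11, 18, -24), (294, 38, 11, -96), (302, 38, 14, -96), (310, 38, 16, -96), (318, 38, 18, -96), (326, 38, 21, -95),
[... 1830 characters left out ...]
 (326, 27, 19, -107), (334, 27, 21, -107), (342, 27, 23, -107)]
w2 214 []
w2 218 []
w2 222 []
w2 226 [(150, 11, -60, -25), (158, 10, -56, -24), (166, 11, -51, -25), (174, 9, -47, -21), (334, 9, 46, -21), (342, 11, 49, -24)]
w2 230 [(150, 11, -57, -31), (158, 11, -53, -31), (166, 11, -49, -31), (174, 9, -46, -27), (334, 9, 44, -27), (342, 11, 47, -31)]
w2 236 [(150, 11, -54, -40), (158, 10, -51, -39), (166, 10, -47, -36), (174, 8, -44, -32), (334, 7, 44, -30), (342, 10, 46, -36)]
w2 242 [(150, 11, -52, -47), (158, 7, -51, -39), (166, 9, -45, -43), (174, 5, -44, -33), (334, 4, 44, -31), (342, 9, 44, -43)]
w2 280 [(150, 0, -47, -63), (158, -2, -44, -61), (166, -8, -44, -51), (342, -9, 44, -48)]
```

The wrist depth map shows the fingertips at tool z of about -20 mm instead of the stated +14 mm. The fingers really sit about 34 mm higher than the reported TCP implies. I'll measure that more finely.

Run:
```python
from h import *
for n,U in(("w2",(152,160,168,174,334,342)),("w3",(224,232,238,270,278,284))):
    c=dict(np.load(n+".npz"));Z=c["z_map"]
    for u in U:
        r=[]
        for v in range(216,230):
            z=float(Z[v,u]);p=c["mount"]@[(u-c["cx"])/c["fx"]*z,(v-c["cy"])/c["fy"]*z,z,1]
            if 0<z<.3: r.append((v,*(p[:3]*1000).round(1).tolist()))
        print(n,u,r[:3])
```

```text
w2 152 [(225, 11.2, -58.7, -24.5), (226, 11.1, -58.2, -25.9), (227, 10.5, -58.3, -25.8)]
w2 160 [(225, 10.3, -54.9, -22.3), (226, 10.7, -54.0, -25.0), (227, 11.0, -53.3, -27.1)]
w2 168 [(225, 10.2, -50.4, -22.1), (226, 10.8, -49.4, -25.2), (227, 10.4, -49.3, -25.8)]
w2 174 [(225, 9.2, -47.7, -19.4), (226, 9.3, -47.2, -21.1), (227, 9.4, -46.7, -23.1)]
w2 334 [(224, 9.1, 46.9, -17.3), (225, 9.2, 46.4, -19.2), (226, 9.4, 45.8, -21.2)]
w2 342 [(225, 10.4, 50.0, -22.3), (226, 10.6, 49.4, -24.4), (227, 10.4, 49.1, -25.5)]
w3 224 [(225, 11.0, -17.8, -24.0), (226, 10.8, -17.7, -25.2), (227, 10.3, -17.7, -25.3)]
w3 232 [(225, 11.0, -13.2, -24.1), (226, 10.9, -13.2, -25.2), (227, 10.7, -13.1, -26.4)]
w3 238 [(224, 9.1, -10.2, -17.2), (225, 9.3, -10.1, -19.4), (226, 9.2, -10.0, -20.8)]
w3 270 [(224, 9.3, 8.8, -17.9), (225, 8.6, 8.8, -17.8), (226, 9.4, 8.6, -21.4)]
w3 278 [(225, 10.6, 13.1, -22.8), (226, 10.9, 12.9, -25.3), (227, 10.4, 12.9, -25.5)]
w3 284 [(225, 10.4, 16.6, -22.3), (226, 10.7, 16.3, -24.6), (227, 10.7, 16.2, -26.2)]
```

>>> carry_out(deltas=[{"xyz":[0.012,0.022,0.02],"roll":0,"jaw":-1},{"xyz":[0,0,0.04],"roll":0,"jaw":-1},{"xyz":[0,0,0.04],"roll":0,"jaw":-1},{"xyz":[0,0,0.03],"roll":0,"jaw":-1},{"xyz":[0,0,0.015],"roll":0,"jaw":-1}])

```text
time: 5.65
position: [0.5672, -0.0056, 0.0243]
tcp_rot: [[0.998, -0.069, -0.006], [-0.069, -0.998, -0.001], [-0.006, 0.002, -1.0]]
force: [0.1, 0.6, -0.4]
opening: 0.0641
gripper_force: 0.0
```

>>> carry_out(deltas=[{"xyz":[0,0,0.007],"roll":0,"jaw":-1},{"xyz":[0,0,0.007],"roll":0,"jaw":-1},{"xyz":[0,0,0.006],"roll":0,"jaw":-1},{"xyz":[0,0,0],"roll":0,"jaw":-1},{"xyz":[0,0,0],"roll":0,"jaw":-1}])

```text
time: 6.07
position: [0.5706, -0.0042, 0.0096]
tcp_rot: [[0.998, -0.068, 0.001], [-0.068, -0.998, 0.0], [0.001, -0.0, -1.0]]
force: [0.8, 0.3, -0.2]
opening: 0.0876
gripper_force: 0.0
```

>>> carry_out(deltas=[{"xyz":[0,0.001,0.006],"roll":0,"jaw":-1},{"xyz":[0,0,0.004],"roll":0,"jaw":-1},{"xyz":[0,0,0.003],"roll":0,"jaw":-1},{"xyz":[0,0,0],"roll":0,"jaw":-1},{"xyz":[0,0,0],"roll":0,"jaw":-1}])

```text
time: 6.48
position: [0.5699, -0.0053, -0.0041]
tcp_rot: [[0.998, -0.068, -0.0], [-0.068, -0.998, -0.0], [-0.0, 0.0, -1.0]]
force: [-0.0, 0.7, 0.8]
opening: 0.0877
gripper_force: 0.0
```

Run:
```python
from station import bot,capture
from h import *
s=bot.state();c=capture("wrist");print(s["position"],s["force"])
cv2.imwrite("pics/w4.png",cv2.resize(c["frame"][150:300,130:390],None,fx=3,fy=3))
```

```text
[ 0.56991883 -0.00527679 -0.00412426] [-0.03808872  0.66642057  0.78296405]
```

View pics/w4.png

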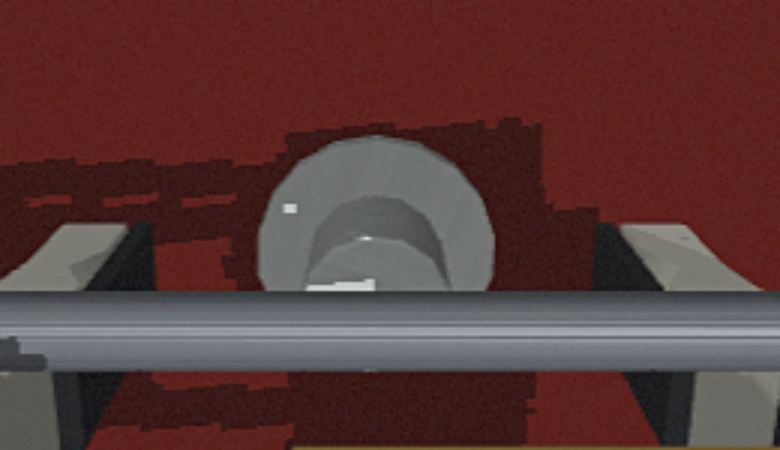

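The picture shows the boss centred between the fingers and no contact, so the tip offset is confirmed. Close the gripper.

>>> carry_out(deltas=[{"xyz":[0,0,0.002],"roll":0,"jaw":1},{"xyz":[0,0,0],"roll":0,"jaw":1},{"xyz":[0,0,0],"roll":0,"jaw":1},{"xyz":[0,0,0],"roll":0,"jaw":1},{"xyz":[0,0,0],"roll":0,"jaw":1}])

```text
time: 6.95
position: [0.5701, -0.0053, -0.006]
tcp_rot: [[0.998, -0.068, 0.0], [-0.068, -0.998, 0.0], [0.0, -0.0, -1.0]]
force: [-0.9, 0.0, -0.3]
opening: 0.0599
gripper_force: 0.0
```

>>> carry_out(deltas=[{"xyz":[0,0,0],"roll":0,"jaw":1},{"xyz":[0,0,0],"roll":0,"jaw":1},{"xyz":[0,0,0],"roll":0,"jaw":1},{"xyz":[0,0,0],"roll":0,"jaw":1},{"xyz":[0,0,0],"roll":0,"jaw":1}])

```text
time: 7.37
position: [0.57, -0.0053, -0.006]
tcp_rot: [[0.998, -0.068, 0.0], [-0.068, -0.998, 0.0], [0.0, -0.0, -1.0]]
force: [-0.4, 0.9, 0.6]
opening: 0.0271
gripper_force: 30.1
```

>>> carry_out(deltas=[{"xyz":[0,0,-0.02],"roll":0,"jaw":1},{"xyz":[0,0,-0.035],"roll":0,"jaw":1},{"xyz":[0,0,-0.035],"roll":0,"jaw":1},{"xyz":[-0.014,-0.017,-0.016],"roll":0,"jaw":1},{"xyz":[-0.019,-0.023,0],"roll":0,"jaw":1}])

```text
time: 7.78
position: [0.543, 0.0371, 0.1042]
tcp_rot: [[0.998, -0.069, 0.007], [-0.069, -0.998, 0.002], [0.007, -0.002, -1.0]]
force: [-0.1, 1.0, -0.6]
opening: 0.0269
gripper_force: 30.0
```

>>> carry_out(deltas=[{"xyz":[-0.025,-0.03,0],"roll":0,"jaw":1},{"xyz":[-0.025,-0.03,0],"roll":0,"jaw":1},{"xyz":[-0.025,-0.03,0],"roll":0,"jaw":1},{"xyz":[-0.02,-0.024,0],"roll":0,"jaw":1},{"xyz":[-0.013,-0.016,0],"roll":0,"jaw":1}])

```text
time: 8.2
position: [0.4392, 0.1756, 0.1002]
tcp_rot: [[0.998, -0.067, 0.0], [-0.067, -0.998, 0.001], [0.0, -0.001, -1.0]]
force: [0.1, -0.5, -0.5]
opening: 0.0273
gripper_force: 30.0
```

>>> carry_out(deltas=[{"xyz":[0,0,0],"roll":0,"jaw":1},{"xyz":[0,0,0],"roll":0,"jaw":1},{"xyz":[0,0,0],"roll":0,"jaw":1}])

```text
time: 8.45
position: [0.4409, 0.1738, 0.1]
tcp_rot: [[0.998, -0.067, -0.0], [-0.067, -0.998, -0.0], [-0.0, 0.0, -1.0]]
force: [-0.8, 1.0, 0.0]
opening: 0.0271
gripper_force: 30.0
```

Run:
```python
from station import bot,capture
from h import *
s=bot.state();c=capture("wrist");print(s["position"],s["opening"],s["gripper_force"],s["qpos"])
np.savez("w5.npz",**c,position=s["position"],tcp_rot=s["tcp_rot"])
cv2.imwrite("pics/w5.png",c["frame"])
```

```text
[0.44087025 0.17383889 0.09998457] 0.027096596780049966 29.999910593032837 [ 7.92294429e-01  1.32533538e-01 -5.69853144e-01  4.21746287e-05
 -8.68456874e-01  7.11338220e-01]
```

View pics/w5.png

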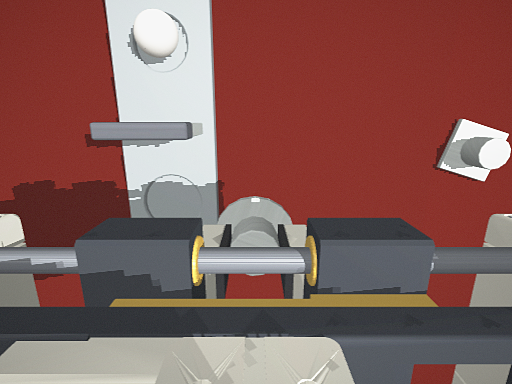

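The cap is held at (255,225) in view. The upper arc of the recess rim is visible at (172,176–215), with the handle at (140,131).

Run:
```python
from h import *
from scipy.optimize import least_squares
for n,(u0,u1,v0,v1) in(("w1",(210,285,60,196)),("w5",(118,222,100,216)),("w3",(10,128,140,215)),("w2",(15,98,150,212))):
    c=dict(np.load(n+".npz"));Z=c["z_map"].astype(float);W=np.eye(4);W[:3,:3]=c["tcp_rot"];W[:3,3]=c["position"];W=W@c["mount"]
    v,u=np.mgrid[v0:v1,u0:u1];z=Z[v,u];P=np.stack([(u-c["cx"])/c["fx"]*z,(v-c["cy"])/c["fy"]*z,z,1+0*z],-1)@W.T
    P=P[...,:3]; top=(P[...,2]>.0115)&(P[...,2]<.017);fl=(P[...,2]>.006)&(P[...,2]<.0113)
    m=cv2.morphologyEx(fl.astype(np.uint8),cv2.MORPH_OPEN,np.ones((3,3)))
    num,lab,st,_=cv2.connectedComponentsWithStats(m)
    for k in range(1,num):
        if st[k,4]<150: continue
        cs,_=cv2.findContours((lab==k).astype(np.uint8),cv2.RETR_EXTERNAL,cv2.CHAIN_APPROX_NONE)
        b=cs[0][:,0];q=P[b[:,1],b[:,0]]
        g=[i for i,(x,y) in enumerate(b) if 2<x<u1-u0-3 and 2<y<v1-v0-3];q=q[g]
        if len(q)<8: continue
        s=least_squares(lambda p:np.hypot(q[:,0]-p[0],q[:,1]-p[1])-p[2],[*q.mean(0)[:2],.026],loss="soft_l1",f_scale=.001)
        print(n,"floor",st[k,4],s.x.round(4),"rms",np.sqrt(np.mean(s.fun**2)).round(4))
    rows=[]
    for i in range(0,v1-v0,3):
        t=np.where(top[i])[0]
        if len(t)>20: rows.append((*P[i,t[0]],*P[i,t[-1]]))
    r=np.array(rows)
    if len(r)>5:
        for j in(0,3):
            k=np.polyfit(r[:,j],r[:,j+1],1);print(n,"edge",j,k.round(4),np.polyval(k,.441).round(4),np.std(np.polyval(k,r[:,j])-r[:,j+1]).round(4))
```

```text
w1 floor 1559 [0.4376 0.2534 0.0264] rms 0.0006
w1 edge 0 [-0.1076  0.3407] 0.2933 0.0001
w1 edge 3 [-0.0673  0.2413] 0.2116 0.0004
w5 floor 1861 [0.4373 0.254  0.0263] rms 0.0005
w5 edge 0 [-0.1321  0.352 ] 0.2937 0.0144
w5 edge 3 [-0.0622  0.2386] 0.2111 0.0003
w3 floor 341 [0.5769 0.2457 0.02  ] rms 0.0037
w3 edge 0 [-0.0709  0.3264] 0.2951 0.0006
w3 edge 3 [-0.058   0.2353] 0.2097 0.0003
w2 floor 354 [0.5771 0.2458 0.0201] rms 0.0038
w2 edge 0 [-0.1049  0.3455] 0.2993 0.0011
w2 edge 3 [-0.0637  0.2386] 0.2105 0.0004
```

>>> carry_out(deltas=[{"xyz":[-0.002,-0.02,0],"roll":0,"jaw":1},{"xyz":[-0.003,-0.025,0],"roll":0,"jaw":1},{"xyz":[-0.002,-0.02,0.01],"roll":0,"jaw":1},{"xyz":[-0.0016,-0.0146,0.02],"roll":0,"jaw":1},{"xyz":[0,0,0.02],"roll":0,"jaw":1}])

```text
time: 8.92
position: [0.4394, 0.2561, 0.0499]
tcp_rot: [[0.998, -0.068, 0.002], [-0.068, -0.998, 0.002], [0.002, -0.002, -1.0]]
force: [0.3, 0.3, -0.9]
opening: 0.0274
gripper_force: 30.0
```

>>> carry_out(deltas=[{"xyz":[0,0,0.015],"roll":0,"jaw":1},{"xyz":[0,0,0.01],"roll":0,"jaw":1},{"xyz":[0,0,0],"roll":0,"jaw":1},{"xyz":[0,0,0],"roll":0,"jaw":1},{"xyz":[0,0,0],"roll":0,"jaw":1}])

```text
time: 9.33
position: [0.4384, 0.2539, 0.0257]
tcp_rot: [[0.998, -0.068, 0.001], [-0.068, -0.998, 0.001], [0.001, -0.001, -1.0]]
force: [0.4, 0.6, 0.5]
opening: 0.0273
gripper_force: 30.0
```

>>> carry_out(deltas=[{"xyz":[-0.0005,0,0.008],"roll":0,"jaw":1},{"xyz":[0,0,0.006],"roll":0,"jaw":1},{"xyz":[0,0,0.003],"roll":0,"jaw":1},{"xyz":[0,0,0],"roll":0,"jaw":1},{"xyz":[0,0,0],"roll":0,"jaw":1}])

```text
time: 9.75
position: [0.437, 0.2538, 0.0078]
tcp_rot: [[0.998, -0.068, -0.0], [-0.068, -0.998, -0.0], [-0.0, 0.0, -1.0]]
force: [1.0, -0.4, -0.5]
opening: 0.0268
gripper_force: 30.0
```

>>> carry_out(deltas=[{"xyz":[0,0,0.002],"roll":0,"jaw":1},{"xyz":[0,0,0.001],"roll":0,"jaw":1},{"xyz":[0,0,0.001],"roll":0,"jaw":1},{"xyz":[0,0,0.001],"roll":0,"jaw":1},{"xyz":[0,0,0],"roll":0,"jaw":1}])

```text
time: 10.17
position: [0.4372, 0.254, 0.003]
tcp_rot: [[0.998, -0.068, 0.0], [-0.068, -0.998, -0.0], [0.0, 0.0, -1.0]]
force: [-0.1, -0.9, 0.2]
opening: 0.0271
gripper_force: 30.0
```

>>> carry_out(deltas=[{"xyz":[0,0,0.0007],"roll":0,"jaw":1},{"xyz":[0,0,0],"roll":0,"jaw":1},{"xyz":[0,0,0],"roll":0,"jaw":-1},{"xyz":[0,0,0],"roll":0,"jaw":-1},{"xyz":[0,0,0],"roll":0,"jaw":-1}])

```text
time: 10.58
position: [0.4372, 0.254, 0.0023]
tcp_rot: [[0.998, -0.068, 0.0], [-0.068, -0.998, 0.0], [0.0, -0.0, -1.0]]
force: [0.1, -0.2, -0.7]
opening: 0.0422
gripper_force: 0.0
```

>>> carry_out(deltas=[{"xyz":[0,0,0],"roll":0,"jaw":-1},{"xyz":[0,0,0],"roll":0,"jaw":-1},{"xyz":[0,0,-0.02],"roll":0,"jaw":-1},{"xyz":[0,0,-0.035],"roll":0,"jaw":-1},{"xyz":[0,0,-0.04],"roll":0,"jaw":-1}])

```text
time: 11.0
position: [0.4359, 0.2526, 0.0966]
tcp_rot: [[0.998, -0.068, -0.003], [-0.068, -0.998, -0.004], [-0.003, 0.004, -1.0]]
force: [0.2, 2.3, -0.4]
opening: 0.075
gripper_force: 0.0
```

>>> carry_out(deltas=[{"xyz":[0,0,-0.035],"roll":0,"jaw":0},{"xyz":[0,0.01,-0.01],"roll":0,"jaw":0},{"xyz":[0,0,0],"roll":0,"jaw":0},{"xyz":[0,0,0],"roll":0,"jaw":0},{"xyz":[0,0,0],"roll":0,"jaw":0}])

```text
time: 11.42
position: [0.436, 0.2435, 0.1413]
tcp_rot: [[0.998, -0.068, -0.001], [-0.068, -0.998, -0.001], [-0.001, 0.001, -1.0]]
force: [-0.8, 0.3, -0.2]
opening: 0.0526
gripper_force: 0.0
```

Run:
```python
from station import bot,capture
from h import *
s=bot.state();c=capture("wrist");print(s["position"],s["opening"],s["qpos"])
np.savez("w6.npz",**c,position=s["position"],tcp_rot=s["tcp_rot"])
cv2.imwrite("pics/w6.png",c["frame"])
```

```text
[0.43598682 0.24349992 0.14131934] 0.05258108939741849 [ 9.03237838e-01  1.27990155e-01 -4.63356823e-01 -4.49192588e-04
 -9.80666265e-01  5.99479557e-01]
```

View pics/w6.png

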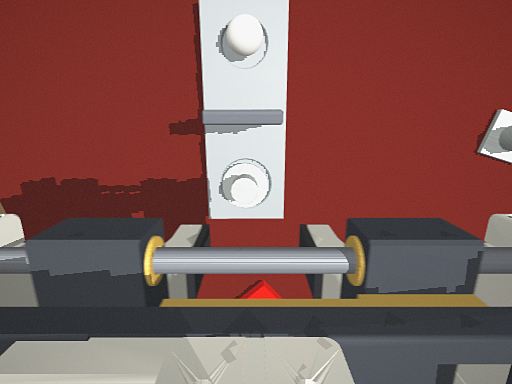

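The cap lies in the recess at (245,184), the handle bar is at (243,117) and the ball at (244,38). I'll check the seat height and measure the bar.

Run:
```python
from h import *
c=dict(np.load("w6.npz"));Z=c["z_map"].astype(float);W=np.eye(4);W[:3,:3]=c["tcp_rot"];W[:3,3]=c["position"];W=W@c["mount"]
v,u=np.mgrid[0:218,190:300];z=Z[v,u];P=(np.stack([(u-c["cx"])/c["fx"]*z,(v-c["cy"])/c["fy"]*z,z,1+0*z],-1)@W.T)[...,:3].reshape(-1,3)
b=P[(P[:,2]>.074)&(P[:,2]<.09)&(P[:,0]>.45)];print("bar",len(b),*rect(b),np.median(b[:,2]))
b=P[(P[:,2]>.033)&(P[:,2]<.045)&(P[:,0]<.47)];print("boss",len(b),*rect(b),np.median(b[:,2]))
d=np.hypot(P[:,0]-.437,P[:,1]-.254)
for a,e in((.017,.023),(.031,.036)):
    q=P[(d>a)&(d<e)];q=q[(q[:,2]>.004)&(q[:,2]<.025)];k=np.linalg.lstsq(np.c_[q[:,0]-.437,q[:,1]-.254,np.ones(len(q))],q[:,2],rcond=None)[0];print("plane",len(q),k.round(4),np.median(q[:,2]))
```

```text
bar 1209 [507.7 248.7] [66.1 11. ] 86.1 0.07958352774315569
boss 574 [436.6 254.4] [26.4 27. ] 86.2 0.03855778455344905
plane 525 [0.0043 0.0003 0.0147] 0.014685149023728195
plane 847 [-0.0005 -0.0003  0.0137] 0.013642571817472082
```

>>> carry_out(deltas=[{"xyz":[0.0356,-0.005,0],"roll":0.0604,"jaw":0},{"xyz":[0,0,0],"roll":0.0604,"jaw":0},{"xyz":[0,0,0],"roll":0.0604,"jaw":0},{"xyz":[0,0,0],"roll":0.0604,"jaw":0},{"xyz":[0,0,0],"roll":0.0604,"jaw":0}])

```text
time: 11.88
position: [0.4719, 0.2461, 0.1403]
tcp_rot: [[0.779, -0.627, -0.002], [-0.627, -0.779, -0.002], [-0.0, 0.003, -1.0]]
force: [-0.5, 0.4, -0.2]
opening: 0.0438
gripper_force: 0.0
```

>>> carry_out(deltas=[{"xyz":[0,0,0],"roll":0.0604,"jaw":0},{"xyz":[0,0,0],"roll":0.0604,"jaw":0},{"xyz":[0,0,0],"roll":0.0604,"jaw":0},{"xyz":[0,0,0],"roll":0.0604,"jaw":0},{"xyz":[0,0,0],"roll":0.0604,"jaw":0}])

```text
time: 12.3
position: [0.4718, 0.2462, 0.1405]
tcp_rot: [[0.285, -0.959, -0.002], [-0.959, -0.285, -0.002], [0.002, 0.003, -1.0]]
force: [0.8, -0.0, 0.5]
opening: 0.0435
gripper_force: 0.0
```

>>> carry_out(deltas=[{"xyz":[0,0,0],"roll":0.0604,"jaw":0},{"xyz":[0,0,0],"roll":0.0604,"jaw":0},{"xyz":[0,0,0],"roll":0.0604,"jaw":0},{"xyz":[-0.005,-0.0356,0],"roll":0,"jaw":0},{"xyz":[0,0,0],"roll":0,"jaw":0}])

```text
time: 12.72
position: [0.5112, 0.2498, 0.1405]
tcp_rot: [[-0.067, -0.998, -0.0], [-0.998, 0.067, -0.002], [0.002, 0.0, -1.0]]
force: [1.3, 1.7, 0.6]
opening: 0.0439
gripper_force: 0.0
```

>>> carry_out(deltas=[{"xyz":[0,0,0],"roll":0,"jaw":0},{"xyz":[0,0,0.02],"roll":0,"jaw":0},{"xyz":[0,0,0.025],"roll":0,"jaw":0},{"xyz":[0,0,0.015],"roll":0,"jaw":0},{"xyz":[0,0,0],"roll":0,"jaw":0}])

```text
time: 13.13
position: [0.5053, 0.2472, 0.0779]
tcp_rot: [[-0.068, -0.998, -0.006], [-0.998, 0.068, -0.005], [0.005, 0.006, -1.0]]
force: [-0.4, -1.2, 0.2]
opening: 0.0439
gripper_force: 0.0
```

>>> carry_out(deltas=[{"xyz":[0,0,0],"roll":0,"jaw":0},{"xyz":[0,0,0],"roll":0,"jaw":0}])

```text
time: 13.3
position: [0.5083, 0.2494, 0.0828]
tcp_rot: [[-0.067, -0.998, 0.0], [-0.998, 0.067, -0.0], [0.0, -0.0, -1.0]]
force: [-0.8, -0.1, 0.9]
opening: 0.0437
gripper_force: 0.0
```

>>> carry_out(deltas=[{"xyz":[0.0005,0.0005,0.015],"roll":0,"jaw":0},{"xyz":[0,0,0.016],"roll":0,"jaw":0},{"xyz":[0,0,0.01],"roll":0,"jaw":0},{"xyz":[0,0,0.003],"roll":0,"jaw":0},{"xyz":[0,0,0],"roll":0,"jaw":0}])

```text
time: 13.72
position: [0.5076, 0.2486, 0.0382]
tcp_rot: [[-0.067, -0.998, -0.0], [-0.998, 0.067, -0.001], [0.001, 0.0, -1.0]]
force: [0.4, -0.5, -0.1]
opening: 0.0438
gripper_force: 0.0
```

>>> carry_out(deltas=[{"xyz":[0,0,0],"roll":0,"jaw":0},{"xyz":[0,0,0],"roll":0,"jaw":0},{"xyz":[0,0,0],"roll":0,"jaw":0.2},{"xyz":[0,0,0],"roll":0,"jaw":0.4},{"xyz":[0,0,0],"roll":0,"jaw":0.6}])

```text
time: 14.13
position: [0.5078, 0.2488, 0.0387]
tcp_rot: [[-0.067, -0.998, 0.001], [-0.998, 0.067, 0.0], [-0.001, -0.0, -1.0]]
force: [-0.6, -0.5, 0.1]
opening: 0.0292
gripper_force: 0.0
```

>>> carry_out(deltas=[{"xyz":[0,0,0.002],"roll":0,"jaw":0.65},{"xyz":[0,0,0],"roll":0,"jaw":0.7},{"xyz":[0,0,0],"roll":0,"jaw":0.75},{"xyz":[0,0,0],"roll":0,"jaw":0.8},{"xyz":[0,0,0],"roll":0,"jaw":1}])

```text
time: 14.55
position: [0.5077, 0.2486, 0.0362]
tcp_rot: [[-0.067, -0.998, -0.0], [-0.998, 0.067, -0.0], [0.0, 0.0, -1.0]]
force: [0.2, 0.1, -1.3]
opening: 0.0119
gripper_force: 30.0
```

>>> carry_out(deltas=[{"xyz":[0,0,0],"roll":0,"jaw":1},{"xyz":[0,0,0],"roll":0,"jaw":1},{"xyz":[0,0,0],"roll":0,"jaw":1},{"xyz":[0,0,-0.001],"roll":0,"jaw":1},{"xyz":[0,0,-0.002],"roll":0,"jaw":1}])

```text
time: 14.97
position: [0.5068, 0.2481, 0.0386]
tcp_rot: [[-0.068, -0.998, -0.002], [-0.998, 0.068, -0.001], [0.001, 0.002, -1.0]]
force: [-0.2, 0.7, -4.8]
opening: 0.0116
gripper_force: 30.0
```

>>> carry_out(deltas=[{"xyz":[0,0,-0.004],"roll":0,"jaw":1},{"xyz":[0,0,-0.006],"roll":0,"jaw":1},{"xyz":[0,0,-0.008],"roll":0,"jaw":1},{"xyz":[0,0,-0.01],"roll":0,"jaw":1},{"xyz":[0,0,-0.01],"roll":0,"jaw":1}])

```text
time: 15.38
position: [0.5077, 0.2487, 0.0785]
tcp_rot: [[-0.067, -0.998, 0.0], [-0.998, 0.067, 0.0], [-0.0, -0.0, -1.0]]
force: [0.2, -0.1, -4.9]
opening: 0.0117
gripper_force: 30.0
```

>>> carry_out(deltas=[{"xyz":[0,0,-0.01],"roll":0,"jaw":1},{"xyz":[0,0,-0.01],"roll":0,"jaw":1},{"xyz":[0,0,-0.01],"roll":0,"jaw":1},{"xyz":[0,0,-0.01],"roll":0,"jaw":1},{"xyz":[0,0,-0.01],"roll":0,"jaw":1}])

```text
time: 15.8
position: [0.5076, 0.2486, 0.1284]
tcp_rot: [[-0.067, -0.998, 0.0], [-0.998, 0.067, 0.0], [-0.0, -0.0, -1.0]]
force: [0.9, 0.2, -4.5]
opening: 0.0115
gripper_force: 30.0
```

>>> carry_out(deltas=[{"xyz":[0,0,-0.01],"roll":0,"jaw":1},{"xyz":[0.001,-0.0002,-0.008],"roll":0,"jaw":1},{"xyz":[0.003,-0.0005,-0.006],"roll":0,"jaw":1},{"xyz":[0.005,-0.0009,-0.003],"roll":0,"jaw":1},{"xyz":[0.007,-0.0012,-0.001],"roll":0,"jaw":1}])

```text
time: 16.22
position: [0.5095, 0.2324, 0.1557]
tcp_rot: [[-0.067, -0.998, 0.0], [-0.998, 0.067, 0.0], [-0.0, -0.0, -1.0]]
force: [0.5, -0.4, -4.6]
opening: 0.0118
gripper_force: 30.0
```

>>> carry_out(deltas=[{"xyz":[0.009,-0.0016,0],"roll":0,"jaw":1},{"xyz":[0.011,-0.0019,0],"roll":0,"jaw":1},{"xyz":[0.013,-0.0022,0],"roll":0,"jaw":1},{"xyz":[0.014,-0.0024,0],"roll":0,"jaw":1},{"xyz":[0.015,-0.0026,0],"roll":0,"jaw":1}])

```text
time: 16.63
position: [0.5158, 0.1682, 0.155]
tcp_rot: [[-0.068, -0.998, -0.001], [-0.998, 0.068, -0.0], [0.0, 0.001, -1.0]]
force: [-0.1, -0.5, -3.5]
opening: 0.0118
gripper_force: 30.0
```

>>> carry_out(deltas=[{"xyz":[0.016,-0.0028,0],"roll":0,"jaw":1},{"xyz":[0.016,-0.0028,0],"roll":0,"jaw":1},{"xyz":[0.016,-0.0028,0],"roll":0,"jaw":1},{"xyz":[0.016,-0.0028,0],"roll":0,"jaw":1},{"xyz":[0.016,-0.0028,0],"roll":0,"jaw":1}])

```text
time: 17.05
position: [0.5243, 0.0871, 0.1552]
tcp_rot: [[-0.068, -0.998, -0.0], [-0.998, 0.068, -0.0], [0.0, 0.0, -1.0]]
force: [0.3, -0.6, -3.9]
opening: 0.0118
gripper_force: 30.0
```

>>> carry_out(deltas=[{"xyz":[0.016,-0.0028,0],"roll":0,"jaw":1},{"xyz":[0.016,-0.0028,0],"roll":0,"jaw":1},{"xyz":[0.016,-0.0028,0],"roll":0,"jaw":1},{"xyz":[0.016,-0.0028,0],"roll":0,"jaw":1},{"xyz":[0.016,-0.0028,0],"roll":0,"jaw":1}])

```text
time: 17.47
position: [0.5327, 0.0063, 0.1552]
tcp_rot: [[-0.068, -0.998, -0.0], [-0.998, 0.068, -0.0], [0.0, 0.0, -1.0]]
force: [0.3, -0.1, -4.7]
opening: 0.0115
gripper_force: 30.0
```

>>> carry_out(deltas=[{"xyz":[0.016,-0.0028,0],"roll":0,"jaw":1},{"xyz":[0.016,-0.0028,0],"roll":0,"jaw":1},{"xyz":[0.016,-0.0028,0],"roll":0,"jaw":1},{"xyz":[0.016,-0.0028,0],"roll":0,"jaw":1},{"xyz":[0.016,-0.0028,0],"roll":0,"jaw":1}])

```text
time: 17.88
position: [0.5411, -0.0744, 0.1552]
tcp_rot: [[-0.068, -0.998, -0.0], [-0.998, 0.068, -0.0], [0.0, 0.0, -1.0]]
force: [0.8, 0.5, -4.8]
opening: 0.0121
gripper_force: 30.0
```

>>> carry_out(deltas=[{"xyz":[0.016,-0.0028,0],"roll":0,"jaw":1},{"xyz":[0.016,-0.0028,0],"roll":0,"jaw":1},{"xyz":[0.016,-0.0028,0],"roll":0,"jaw":1},{"xyz":[0.016,-0.0028,0],"roll":0,"jaw":1},{"xyz":[0.015,-0.0026,0],"roll":0,"jaw":1}])

```text
time: 18.3
position: [0.5494, -0.1542, 0.1551]
tcp_rot: [[-0.068, -0.998, -0.0], [-0.998, 0.068, -0.0], [0.0, 0.0, -1.0]]
force: [0.6, 0.2, -4.5]
opening: 0.0116
gripper_force: 30.0
```

>>> carry_out(deltas=[{"xyz":[0.013,-0.0022,0],"roll":0,"jaw":1},{"xyz":[0.011,-0.0019,0],"roll":0,"jaw":1},{"xyz":[0.009,-0.0016,0],"roll":0,"jaw":1},{"xyz":[0.007,-0.0012,0],"roll":0,"jaw":1},{"xyz":[0.005,-0.001,0],"roll":0,"jaw":1}])

```text
time: 18.72
position: [0.5548, -0.1983, 0.1551]
tcp_rot: [[-0.068, -0.998, -0.0], [-0.998, 0.068, 0.0], [-0.0, 0.0, -1.0]]
force: [0.3, -0.3, -5.3]
opening: 0.0122
gripper_force: 30.0
```

>>> carry_out(deltas=[{"xyz":[0.004,-0.0006,0],"roll":0,"jaw":1},{"xyz":[0.002,-0.0004,0],"roll":0,"jaw":1},{"xyz":[0.001,0,0],"roll":0,"jaw":1},{"xyz":[0,0,0],"roll":0,"jaw":1},{"xyz":[0,0,0],"roll":0,"jaw":1}])

```text
time: 19.13
position: [0.5555, -0.2043, 0.1553]
tcp_rot: [[-0.067, -0.998, 0.0], [-0.998, 0.067, 0.0], [-0.0, -0.0, -1.0]]
force: [-1.0, 0.8, -4.3]
opening: 0.0118
gripper_force: 30.0
```

>>> carry_out(deltas=[{"xyz":[0,0,0],"roll":0,"jaw":1},{"xyz":[0,0,0],"roll":0,"jaw":1},{"xyz":[0,0,0],"roll":0,"jaw":1},{"xyz":[0,0,0],"roll":0,"jaw":1},{"xyz":[0,0,0],"roll":0,"jaw":1}])

```text
time: 19.55
position: [0.5554, -0.2045, 0.1553]
tcp_rot: [[-0.067, -0.998, 0.0], [-0.998, 0.067, 0.0], [-0.0, -0.0, -1.0]]
force: [0.2, 0.2, -3.9]
opening: 0.0118
gripper_force: 30.0
```

Run:
```python
from station import bot,capture
from h import *
c=capture("scene");s=bot.state();print(s["time"],s["position"],s["force"])
cv2.imwrite("pics/s9.png",cv2.resize(c["frame"][60:260,60:330],None,fx=2.5,fy=2.5))
```

```text
19.6 [ 0.55546488 -0.20453889  0.15529665] [-0.63751151  0.62975497 -4.84434134]
```

View pics/s9.png

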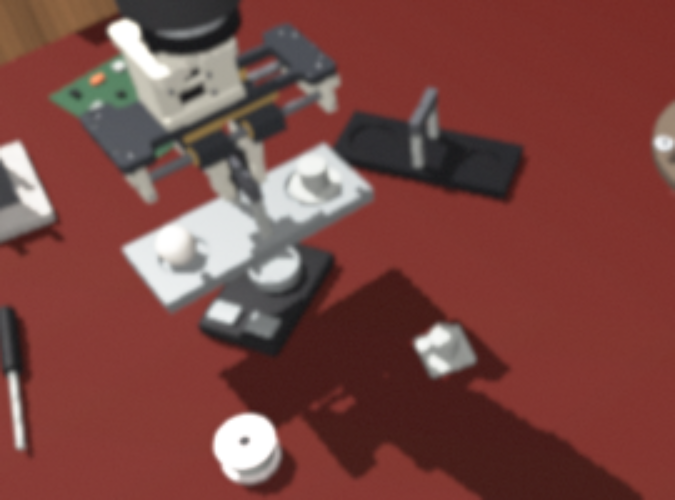

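The tray is held level with the cap and ball in place. Add a small final centring shift, then settle and hand in.

>>> carry_out(deltas=[{"xyz":[0.002,0,0],"roll":0,"jaw":1},{"xyz":[0.003,0,0],"roll":0,"jaw":1},{"xyz":[0.002,0,0],"roll":0,"jaw":1},{"xyz":[0.001,0,0],"roll":0,"jaw":1},{"xyz":[0,0,0],"roll":0,"jaw":1}])

```text
time: 20.02
position: [0.5548, -0.213, 0.1552]
tcp_rot: [[-0.068, -0.998, -0.0], [-0.998, 0.068, -0.0], [0.0, 0.0, -1.0]]
force: [0.2, 0.4, -4.4]
opening: 0.0114
gripper_force: 30.0
```

>>> carry_out(deltas=[{"xyz":[0,0,0],"roll":0,"jaw":1},{"xyz":[0,0,0],"roll":0,"jaw":1},{"xyz":[0,0,0],"roll":0,"jaw":1},{"xyz":[0,0,0],"roll":0,"jaw":1},{"xyz":[0,0,0],"roll":0,"jaw":1}])

```text
time: 20.43
position: [0.5549, -0.2125, 0.1553]
tcp_rot: [[-0.067, -0.998, 0.0], [-0.998, 0.067, 0.0], [-0.0, -0.0, -1.0]]
force: [0.5, 0.9, -5.3]
opening: 0.0118
gripper_force: 30.0
```

```bash
python3 -c "
from station import bot
s=bot.state();print(s['position'],abs(s['joint_vel']).max() if hasattr(s['joint_vel'],'max') else s['joint_vel']);print(bot.sign_off())"
```

```text
[ 0.55494133 -0.21249246  0.15526206] 0.00133974656357975
the job is handed in; nothing more can be done
None
```

The job is handed in, with no verdict returned: the round cap is seated in the recess, and the tray is held level and still over the trackball base, underside about 12 cm up, with the ball in its pocket at the last look. The first grasp closed on nothing because the fingers sit about 31 mm higher than the reported TCP; it moved nothing, and I corrected for the offset.

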